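# Put the returned goods back in their display trays

### The job

A rice cake, a honey jar, a tea carton and a sweets tin have been left on the shop counter: put each one back in the empty compartment of the display tray that already holds one of its own kind, right way up and flat on the compartment's floor, with the square cake and the carton squared up with the tray and the carton's long side running the same way as its neighbour's. Set the goods down rather than dropping them, do not strike the trays or the stock in them, and leave the calculator and the tape roll where they lie.

Things in the scene. Friction and masses are not known exactly. Their poses are not given: they have to be found in the camera images.
- cake: Small square rice cake, firm, wrapped in dark green leaf and tied both ways with straw-coloured bamboo strips; 62 x 62 mm, 34 mm high, about 0.2 kg, lying flat and loose on the counter. Origin: centre of its underside; x and y along its sides, z up.
- jar: Round amber honey jar with a white label and a brass lid; body 54 mm across up to 46 mm high, then a 50 mm lid up to 66 mm; about 0.19 kg, standing loose on the counter. Origin: centre of its underside; z up.
- carton: Red tea carton with a gold band, 56 mm along its x, 40 mm along its y, 64 mm high, about 0.12 kg, standing loose on the counter. Origin: centre of its underside; z up.
- tin: Flat round blue sweets tin with a white ring on the lid; 60 mm across, 32 mm high, about 0.15 kg, lying flat and loose on the counter. Origin: centre of its underside; z up.
- tray_cake: Fixed kraft-card tray, lip 12 mm high, length along x. Near (-x) compartment: empty, white-lined, 84 (x) by 84 mm (y) inside, floor 3 mm above the counter. Far one: holds another leaf-wrapped rice cake (62 x 62 x 34 mm high), held fast in an 18 mm high card fitment, its centre at x = +88 mm. Origin: centre of the EMPTY compartment, at counter level; z up, x towards the packed one, roughly away from the robot.
- tray_jar: Fixed kraft-card tray, lip 12 mm high, length along x. Near (-x) compartment: empty, white-lined, 76 (x) by 76 mm (y) inside, floor 3 mm above the counter. Far one: holds another honey jar (54 mm across, 66 mm high), held fast in an 18 mm high card fitment, its centre at x = +80 mm. Origin: centre of the EMPTY compartment, at counter level; z up, x towards the packed one, roughly away from the robot.
- tray_carton: Fixed kraft-card tray, lip 12 mm high, length along x. Near (-x) compartment: empty, white-lined, 78 (x) by 62 mm (y) inside, floor 3 mm above the counter. Far one: holds another red tea carton (56 x 40 x 64 mm high, long side along x), held fast in an 18 mm high card fitment, its centre at x = +82 mm. Origin: centre of the EMPTY compartment, at counter level; z up, x towards the packed one, roughly away from the robot.
- tray_tin: Fixed kraft-card tray, lip 12 mm high, length along x. Near (-x) compartment: empty, white-lined, 82 (x) by 82 mm (y) inside, floor 3 mm above the counter. Far one: holds another blue tin (60 mm across, 32 mm high), held fast in an 18 mm high card fitment, its centre at x = +86 mm. Origin: centre of the EMPTY compartment, at counter level; z up, x towards the packed one, roughly away from the robot.
- calculator: Bystander: dark pocket calculator with white keys, 110 mm along its x, 66 mm along its y, 15 mm high over the keys, loose on the counter among the goods. Origin: centre of its underside.
- tape: Bystander: roll of clear grey packing tape on a card core, lying flat, 74 mm across, 24 mm high, loose on the counter among the goods. Origin: centre of its underside.

How it is judged:
By the outcome, as a careful person would: the job done as asked, in the order asked, and still so for the second after the job is handed in, with the robot touching nothing.
It also fails if it takes over 99 s, if anything falls off the work surface, if the arm or the gripper's body presses on something with over 40 N, if the wrist force passes 120 N, or if a joint passes its speed limit or range.

### The arm

A 6-joint arm with a two-finger parallel gripper is mounted at the origin on the work surface. World frame = base frame: x ahead of the robot, y to its left, z up, the work surface at z = 0. Lengths are in m, angles in rad, forces in N, time in s.
With the tool pointing down it reaches from about 0.375 to 0.975 m from the base axis. Payload 3.8 kg.
Tool frame: the origin (TCP) lies midway between the tips of the shut fingers; the grasp point (between the pads) lies 19 mm behind it; z points along the fingers, y is the direction in which the jaws open and shut (so a half turn about z gives the same grasp; the last joint's range is limited). The gripper opens to 85 mm and grips with 20 to 120 N. Pads are 22 mm wide; open, the fingers measure 114 mm over their backs; the gripper's body (76 mm by 85 mm) begins 54 mm behind the grasp point. The pads swing forward as they close: fully open they stand 13 mm farther back than shut.
Start: joints at [-1.254, 0.264, 1.604, -0, 1.274, -0.037], TCP at [0.234, -0.633, 0.231] pointing down, gripper open.
Joint ranges: [-2.63, 2.63], [-0.94, 2.18], [0.31, 2.57], [-1.31, 4.45], [0, 2.66], [-2.55, 2.55]. Speed limits (rad/s): [2.57, 2.57, 3.14, 3.14, 3.14, 3.14].

### API

Orientations are given as a rotation vector (axis times angle).
In Python, from workcell import bot gives the robot as it stands. The module is installed in compiled form; this text tells all that it offers.
- The arm moves only by the tool move_arm, never from a script. Its argument "steps" is a list of rows, each a list of 5 numbers: the shift along the tool's x, y, z in mm, then the turn about the tool's z in degrees, then the opening in per cent of the stroke, from 0 (shut) to 100 (fully open). In form: [[tx, ty, tz, turn, claw], ...]. A call has 1 to 20 rows; each row is the pose to reach, as a shift and turn from the pose commanded when the call began, along the tool's axes at that moment; what a row does not reach only later rows make up. A row lasts 1/10 s, in which the tool goes at most 50 mm and 8.59 degrees, less where a joint would pass 70% of its speed; a pose out of reach is approached as far as the arm can. A call with a gripper value outside its range is refused whole. The fingers move at their own pace and stop on an object; "newtons" is the grip in N (left out, the last holds). Time passes only in rows, so rows that repeat a pose let the fingers close. It gives the time, the measured TCP pose, the force and the opening at its end, in the units of the state.
- bot.read_state(): the state, without advancing time (a new reading comes with each control period).
- bot.read_camera(name): name is "side" or "top" or "wrist"; returns a dict with "pixels" (384x512x3 uint8, red, green, blue), "depth" (384x512 float32, m along the optical axis (not along the pixel's ray), 0 where there is no reading), "fovy" (degrees; the focal length in pixels is half the picture's height over the tangent of half this angle, whatever the lens; pixels are square), "cx", "cy" (the principal point, pixels), "k1" (the pictures are not rectified: a ray, as slopes to the right and down, at radius r is drawn at 1 + k1 r^2 times it, then the intrinsics apply), "xyz" and "attitude" of the camera in the world. Camera axes: x right, y up, looking along -z (the intrinsics and any distortion apply to the point x, -y, -z); pixel columns grow to the right and rows downward; lengths in m; the calibration is good to about 2 mm. A picture is of the moment at which its call begins.
- bot.finish_job(): hands the job in, once; it reports no verdict.
The state is a dict: "time": time; "q": joint angles; "joint_vel": joint speeds; "joint_torque": joint torques, N m; "tool_pos": TCP position; "tcp_rot": TCP orientation; "wrist_force": force on the tool from outside, world axes, zero at the start; "torque": the same for the moment, N m; "width": opening from 0.0 (shut) to 1.0 (fully open).
Only numpy, scipy, OpenCV 4.12 (cv2) and the standard library are available. Lean on these libraries where they do the work, as an engineer would, in place of code of your own. Each camera call takes 0.05 s, during which the arm holds its last target.

## Working session

There is one attempt and no reset: what is moved stays moved. The work goes in short steps, Python scripts to look and compute and a tool call to move; the robot and the scene stay as the last step left them, time stands still between calls to the robot, and variables do not carry over. Pictures are saved under pics/ and viewed, and the job is handed in when it is done.

Besides the shell and the picture viewer there is one more tool, called after "Call:" by a JSON object that holds its "fn" and its "kwargs". move_arm: Moves the arm, as the interface text tells. Its arguments: {"type":"object","properties":{"steps":{"type":"array","items":{"type":"array","items":{"type":"number"}}},"newtons":{"type":"number"}},"required":["steps"]}

```bash
mkdir -p pics; cat > h.py <<'E'
import numpy as np, cv2
from scipy.spatial.transform import Rotation as R
from workcell import bot
def save(c,name):
    cv2.imwrite('pics/'+name+'.png',cv2.cvtColor(c['pixels'],cv2.COLOR_RGB2BGR))
E
python3 - <<'E'
from h import *
s=bot.read_state();print(s)
for n in ['top','side','wrist']:
    c=bot.read_camera(n);save(c,n+'0');np.savez('pics/'+n+'0.npz',**c)
    print(n,{k:v for k,v in c.items() if k not in('pixels','depth')})
E
```

```text
{'time': 0.0, 'q': array([-1.25391126e+00,  2.64768315e-01,  1.60540051e+00,  2.49228907e-05,
        1.27367206e+00, -3.69031926e-02]), 'joint_vel': array([-0.00077139, -0.00073736, -0.00012239, -0.00064553,  0.00033662,
        0.00018674]), 'joint_torque': array([ 1.01563401e-03, -5.15110338e+01, -3.67314327e+01, -2.25904555e-04,
        1.29228106e-02, -1.78079716e-05]), 'tool_pos': array([ 0.23363126, -0.63249495,  0.22993748]), 'tcp_rot': array([-3.09037528e+00, -5.52431889e-01,  4.55390364e-04]), 'wrist_force': array([-0.50787031,  0.45505428,  1.03502541]), 'torque': array([ 3.90911474e-05, -4.98295345e-02,  1.31415297e-04]), 'width': 0.9974057646076289}
top {'fovy': 51.03336951589982, 'cx': 262.458910712127, 'cy': 189.91316377881068, 'k1': -0.021451214997181847, 'xyz': array([ 0.38383491, -0.00242326,  1.0113887 ]), 'attitude': array([ 0.13226691, -0.11354363, -1.55937822])}
side {'fovy': 43.879180644273575, 'cx': 245.17072854055075, 'cy': 193.28869324809116, 'k1': -0.1576563016545278, 'xyz': array([0.2878507 , 0.96998984, 0.91984696]), 'attitude': array([ 0.16980623, -1.20340233, -2.67631936])}
wrist {'fovy': 62.385811439847416, 'cx': 258.01076832885474, 'cy': 188.16714108480664, 'k1': -0.060412332407024115, 'xyz': array([ 0.30954167, -0.60487088,  0.37243166]), 'attitude': array([-0.28111736,  0.19911826, -1.20514792])}
```

View pics/top0.png

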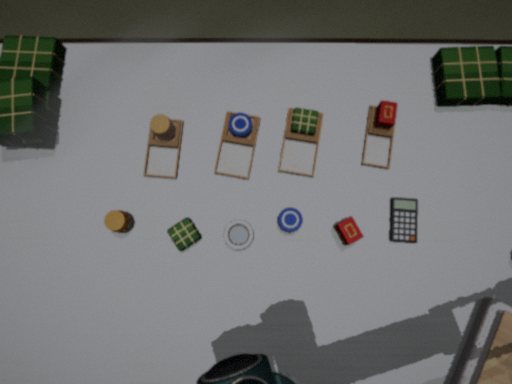

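View pics/side0.png

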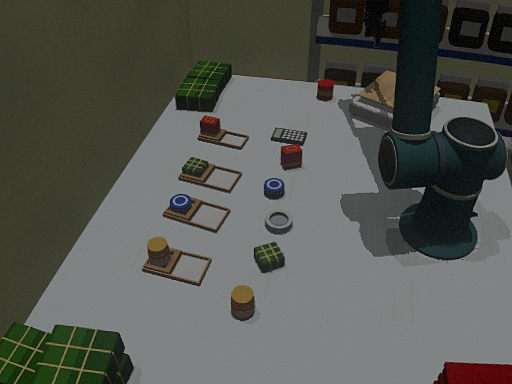

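View pics/wrist0.png

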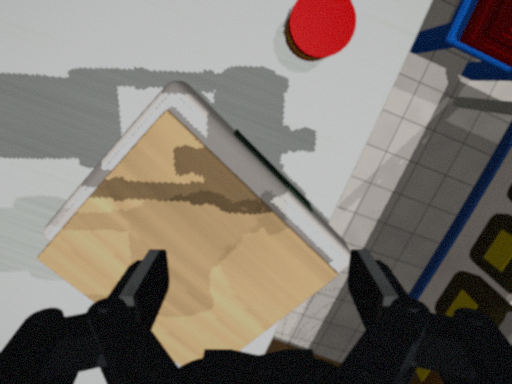

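The top view shows the loose goods in a row: jar (119,221), cake (184,234), tape (238,235), tin (290,220), carton (349,230) and calculator (404,220). The trays, left to right, are jar (164,148), tin (238,145), cake (301,142) and carton (380,137), each with its white compartment on the near side.

```bash
cat >> h.py <<'E'
def K(c):
    f=192/np.tan(np.radians(c['fovy'])/2); return np.array([[f,0,c['cx']],[0,f,c['cy']],[0,0,1]])
def rays(c,uv):
    p=cv2.undistortPoints(np.asarray(uv,float).reshape(-1,1,2),K(c),np.array([float(c['k1']),0,0,0])).reshape(-1,2)
    d=np.c_[p[:,0],-p[:,1],-np.ones(len(p))]
    return R.from_rotvec(c['attitude']).apply(d)
def onplane(c,uv,z):
    d=rays(c,uv); o=np.asarray(c['xyz']); return o+d*((z-o[2])/d[:,2])[:,None]
def cloud(c):
    v,u=np.mgrid[0:384,0:512]; d=rays(c,np.c_[u.ravel(),v.ravel()])
    return (np.asarray(c['xyz'])+d*c['depth'].ravel()[:,None]).reshape(384,512,3)
def proj(c,P):
    r=R.from_rotvec(c['attitude']).inv(); q=r.apply(np.atleast_2d(P)-c['xyz'])*[1,-1,-1]
    return cv2.projectPoints(q,np.zeros(3),np.zeros(3),K(c),np.array([float(c['k1']),0,0,0]))[0].reshape(-1,2)
E
python3 - <<'E'
from h import *
for n in ['top','side']:
    c=dict(np.load(f'pics/{n}0.npz')); P=cloud(c)
    m=(P[...,0]>.35)&(P[...,0]<.9)&(abs(P[...,1])<.5)&(c['depth']>0)
    Z=P[...,2]; print(n,'table',np.median(Z[m]))
    hsv=cv2.cvtColor(c['pixels'],cv2.COLOR_RGB2HSV)
    t=np.median(Z[m])
    k=(m&(Z>t+.008)).astype(np.uint8)
    nn,l,st,ce=cv2.connectedComponentsWithStats(k)
    for i in range(1,nn):
        if st[i,4]<30: continue
        q=P[l==i]; zt=np.percentile(q[:,2],95); tp=q[q[:,2]>zt-.006]
        (cx,cy),(w,h),a=cv2.minAreaRect(tp[:,:2].astype(np.float32)*1000)
        print(i,st[i,4],ce[i].round(),'ztop %.3f'%zt,'c',round(cx,1),round(cy,1),'wh',round(w),round(h),'a',round(a,1))
c=dict(np.load('pics/top0.npz'))
b=cv2.cvtColor(c['pixels'],cv2.COLOR_RGB2BGR)[90:260,90:440]
cv2.imwrite('pics/topcrop.png',cv2.resize(b,None,fx=2.25,fy=2.25,interpolation=cv2.INTER_CUBIC))
E
```

```text
top table 0.0006655444539401811
1 1724 [450.  77.] ztop 0.062 c 833.7 -470.2 wh 133 60 a 0.7
2 1052 [382. 124.] ztop 0.069 c 728.5 -296.9 wh 41 58 a 79.6
3 1261 [302. 130.] ztop 0.040 c 717.9 -94.4 wh 62 62 a 82.3
4 1157 [239. 133.] ztop 0.038 c 709.0 68.2 wh 59 56 a 1.2
5 1040 [164. 137.] ztop 0.071 c 694.2 262.6 wh 48 48 a 3.2
13 1106 [404. 220.] ztop 0.016 c 470.7 -341.1 wh 63 111 a 87.1
14 483 [290. 219.] ztop 0.035 c 467.9 -57.6 wh 57 58 a 58.7
15 531 [118. 221.] ztop 0.069 c 459.0 359.7 wh 48 46 a 5.1
16 698 [184. 233.] ztop 0.038 c 431.2 201.3 wh 63 62 a 33.6
17 516 [348. 230.] ztop 0.067 c 440.7 -197.1 wh 56 41 a 28.4
18 720 [238. 234.] ztop 0.027 c 431.7 67.9 wh 71 71 a 0.6
side table 0.0019307102063650383
1 746 [195.  99.] ztop 0.064 c 833.4 -467.5 wh 133 64 a 1.0
2 618 [214. 131.] ztop 0.070 c 727.2 -297.3 wh 45 60 a 86.3
4 369 [289. 135.] ztop 0.018 c 468.9 -340.3 wh 71 107 a 85.5
7 437 [291. 156.] ztop 0.068 c 437.4 -195.0 wh 54 50 a 32.2
8 730 [200. 172.] ztop 0.041 c 716.5 -93.5 wh 66 65 a 74.9
10 343 [274. 187.] ztop 0.036 c 465.3 -58.5 wh 60 58 a 72.4
11 823 [188. 209.] ztop 0.038 c 706.0 67.9 wh 57 61 a 58.5
12 510 [279. 220.] ztop 0.027 c 427.8 67.9 wh 70 78 a 11.3
13 1123 [166. 258.] ztop 0.072 c 696.1 262.0 wh 47 48 a 23.2
14 639 [269. 256.] ztop 0.038 c 429.0 201.6 wh 61 66 a 33.9
16 694 [243. 301.] ztop 0.069 c 457.2 359.7 wh 49 50 a 57.2
```

View pics/topcrop.png

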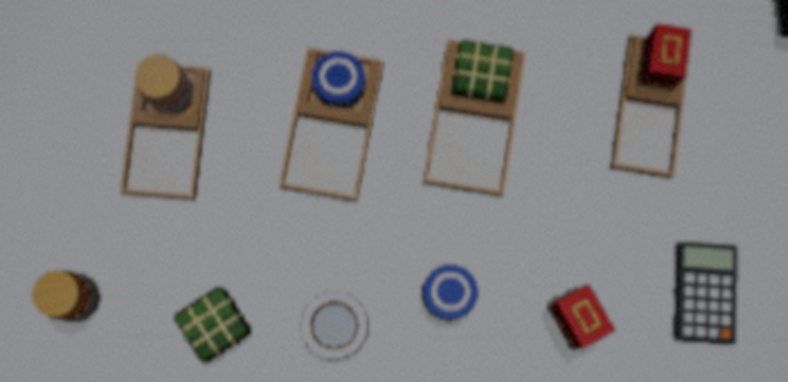

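```bash
python3 - <<'E'
from h import *
c=dict(np.load('pics/top0.npz'))
hsv=cv2.cvtColor(c['pixels'],cv2.COLOR_RGB2HSV); H,S,V=cv2.split(hsv)
D={'cake':(301,142,88,84,84,(717.2,-94)),'jar':(164,148,80,76,76,(695,262.3)),'carton':(380,137,82,78,62,(727.9,-297.1)),'tin':(238,145,86,82,82,(707.5,68))}
for n,(u,v,L,a,b,pk) in D.items():
    m=((S>65)&(H>4)&(H<28)).astype(np.uint8)
    r=np.zeros_like(m); r[v-45:v+50,u-35:u+35]=1
    m&=r
    nn,l,st,ce=cv2.connectedComponentsWithStats(m,connectivity=8)
    i=1+np.argmax(st[1:,4]); 
    cs,hi=cv2.findContours((l==i).astype(np.uint8),cv2.RETR_CCOMP,cv2.CHAIN_APPROX_NONE)
    # hole = compartment
    k=[j for j in range(len(cs)) if hi[0][j][3]>=0]
    if not k: print(n,'nohole',st[i]);continue
    j=max(k,key=lambda j:cv2.contourArea(cs[j]))
    for nm,ct,z in (('hole',cs[j],.008),('outer',cs[max((j for j in range(len(cs)) if hi[0][j][3]<0),key=lambda j:cv2.contourArea(cs[j]))],.012)):
        P=onplane(c,ct.reshape(-1,2),z)[:,:2]*1000
        (x,y),(w,h),an=cv2.minAreaRect(P.astype(np.float32))
        an=(an+45)%90-45
        print(n,nm,'c %.1f %.1f wh %.0f %.0f yaw %.1f'%(x,y,w,h,an))
        if nm=='hole': print('   dir pk->hole', np.degrees(np.arctan2(pk[1]-y,pk[0]-x)).round(1),'dist',np.hypot(pk[1]-y,pk[0]-x).round(1),L)
E
```

```text
cake nohole [283 108  40  54 537]
jar hole c 688.9 253.2 wh 24 54 yaw -40.3
   dir pk->hole 56.1 dist 11.0 80
jar outer c 655.9 265.9 wh 84 162 yaw -3.8
carton hole c 648.8 -282.6 wh 68 84 yaw -8.7
   dir pk->hole -10.4 dist 80.4 82
carton outer c 683.0 -287.3 wh 69 157 yaw -9.3
tin nohole [215 112  45  66 608]
```

```bash
python3 - <<'E'
from h import *
c=dict(np.load('pics/top0.npz'))
up=cv2.resize(c['pixels'],None,fx=4,fy=4,interpolation=cv2.INTER_CUBIC)
hsv=cv2.cvtColor(up,cv2.COLOR_RGB2HSV); H,S,V=cv2.split(hsv)
D={'cake':(301,155,88,(717.2,-94)),'jar':(163,160,80,(695,262.3)),'carton':(377,150,82,(727.9,-297.1)),'tin':(235,158,86,(707.5,68))}
for n,(u,v,L,pk) in D.items():
  for th in (45,55,65):
    m=((S<th)&(V>90)).astype(np.uint8)
    r=np.zeros_like(m); r[4*(v-45):4*(v+50),4*(u-38):4*(u+38)]=1
    m&=r
    nn,l=cv2.connectedComponents(m,connectivity=4); i=l[4*v+2,4*u+2]
    ct=max(cv2.findContours((l==i).astype(np.uint8),cv2.RETR_EXTERNAL,cv2.CHAIN_APPROX_NONE)[0],key=cv2.contourArea).reshape(-1,2)
    P=onplane(c,(ct+.5)/4-.5,.006)[:,:2]*1000
    (x,y),(w,h),an=cv2.minAreaRect(P.astype(np.float32)); an=(an+45)%90-45
    print(n,th,i,'c %.1f %.1f wh %.0f %.0f yaw %.1f'%(x,y,w,h,an),'pk dir', np.degrees(np.arctan2(pk[1]-y,pk[0]-x)).round(1),'dist',np.hypot(pk[1]-y,pk[0]-x).round(1),L)
E
```

```text
cake 45 3 c 630.8 -80.4 wh 83 82 yaw -9.3 pk dir -8.9 dist 87.4 88
cake 55 2 c 630.6 -80.3 wh 84 83 yaw -9.2 pk dir -9.0 dist 87.7 88
cake 65 2 c 630.1 -80.1 wh 86 84 yaw -9.3 pk dir -9.1 dist 88.2 88
jar 45 2 c 617.0 270.3 wh 75 75 yaw -4.7 pk dir -5.9 dist 78.4 80
jar 55 2 c 616.7 270.5 wh 76 76 yaw -4.5 pk dir -6.0 dist 78.7 80
jar 65 4 c 616.3 270.4 wh 77 77 yaw -4.3 pk dir -5.9 dist 79.1 80
carton 45 2 c 648.6 -283.2 wh 61 76 yaw -9.1 pk dir -9.9 dist 80.5 82
carton 55 2 c 648.4 -283.2 wh 62 77 yaw -9.0 pk dir -9.9 dist 80.7 82
carton 65 2 c 648.2 -283.1 wh 64 77 yaw -9.7 pk dir -9.9 dist 81.0 82
tin 45 7 c 623.3 83.3 wh 81 81 yaw -9.7 pk dir -10.3 dist 85.6 86
tin 55 6 c 622.9 83.3 wh 82 82 yaw -9.7 pk dir -10.3 dist 86.0 86
tin 65 10 c 622.3 83.3 wh 84 82 yaw -10.0 pk dir -10.2 dist 86.6 86
```

```bash
cat >> h.py <<'E'
def plan(*T):
    """targets (x,y,z mm, tool-x yaw deg) -> tx ty tz turn from the present pose"""
    s=bot.read_state(); p=s['tool_pos']*1000; r=R.from_rotvec(s['tcp_rot']); M=r.as_matrix()
    yaw=np.degrees(np.arctan2(M[1,0],M[0,0])); print('t %.2f pos'%s['time'],p.round(1),'yaw %.1f'%yaw,'tilt %.2f'%np.degrees(np.arccos(-M[2,2])),'w %.3f'%s['width'],'F',s['wrist_force'].round(1),'q',s['q'].round(2))
    for t in T:
        d=M.T@(np.array(t[:3],float)-p); a=-(t[3]-yaw); a=(a+180)%360-180
        print(t,'->',d.round(1),'turn %.1f'%a, 'dist %.0f'%np.linalg.norm(d))
E
python3 - <<'E'
from h import *
plan((500,-150,220,70),(430,201,170,123.6))
E
```

```text
t 0.15 pos [ 233.7 -632.6  230.2] yaw 20.3 tilt 0.10 w 0.998 F [-0.6 -1.1  1.5] q [-1.25  0.26  1.61 -0.    1.27 -0.04]
(500, -150, 220, 70) -> [ 417.  -360.5   10.9] turn -49.7 dist 551
(430, 201, 170, 123.6) -> [ 473.  -713.9   61.5] turn -103.3 dist 859
```

Call:
{"fn": "move_arm", "kwargs": {"steps": [[417,-360,11,-50,100],[417,-360,11,-50,100],[417,-360,11,-50,100],[417,-360,11,-50,100],[417,-360,11,-50,100],[417,-360,11,-50,100],[417,-360,11,-50,100],[417,-360,11,-50,100],[417,-360,11,-50,100],[417,-360,11,-50,100],[417,-360,11,-50,100],[473,-714,61,-103,100],[473,-714,61,-103,100],[473,-714,61,-103,100],[473,-714,61,-103,100],[473,-714,61,-103,100],[473,-714,61,-103,100],[473,-714,61,-103,100],[473,-714,61,-103,100],[473,-714,61,-103,100]], "newtons": 40}}

```text
time: 2.15
tool_pos: [0.4292, 0.2019, 0.1697]
tcp_rot: [-1.487, -2.767, 0.002]
wrist_force: [0.0, -0.5, -0.3]
width: 0.999
```

```bash
python3 - <<'E'
from h import *
c=bot.read_camera('wrist');save(c,'w1');np.savez('pics/w1.npz',**c)
plan((430,201,170,123.6))
print(proj(c,[[.430,.201,.034],[.430,.201,0]]))
E
```

```text
t 2.20 pos [429.8 200.7 170. ] yaw 123.4 tilt 0.06 w 1.000 F [-1.  -0.   0.1] q [ 0.38 -0.07  2.09 -0.    1.13 -0.2 ]
(430, 201, 170, 123.6) -> [ 0.2  0.3 -0. ] turn -0.2 dist 0
[[259.48580622 177.95324551]
 [259.35753448 168.33560891]]
```

View pics/w1.png

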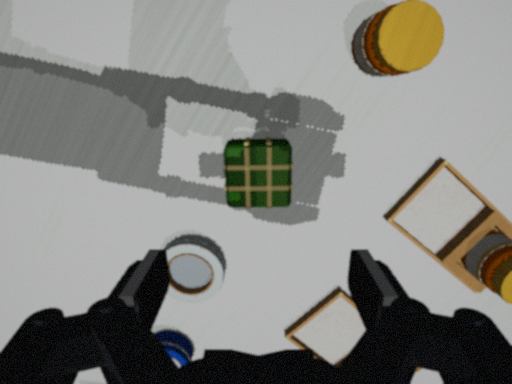

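The wrist view shows the cake at about (258,174), square to the image, with the fingertips at about (150,265) and (370,265) on either side. The jar tray is at (450,220).

```bash
python3 - <<'E'
from h import *
c=dict(np.load('pics/w1.npz'))
P=cloud(c); Z=P[...,2]
m=(np.hypot(P[...,0]-.43,P[...,1]-.2)<.06)&(c['depth']>0)
print(np.percentile(Z[m],[5,50,90]))
k=m&(Z>.027)&(Z<.06)
q=P[k][:,:2].astype(np.float32)*1000
print('depth',cv2.minAreaRect(q))
hsv=cv2.cvtColor(c['pixels'],cv2.COLOR_RGB2HSV)
g=((hsv[...,0]>15)&(hsv[...,0]<90)&(hsv[...,1]>70)).astype(np.uint8); 
nn,l=cv2.connectedComponents(cv2.morphologyEx(g,cv2.MORPH_OPEN,np.ones((3,3))));i=l[174,258]
ct=max(cv2.findContours((l==i).astype(np.uint8),0,1)[0],key=cv2.contourArea).reshape(-1,2)
print('col',cv2.minAreaRect(onplane(c,ct,.034)[:,:2].astype(np.float32)*1000))
# jar tray
Y=cv2.inRange(hsv,(0,0,100),(180,50,255))
nn,l=cv2.connectedComponents((Y>0).astype(np.uint8),connectivity=4);i=l[210,437]
ct=max(cv2.findContours((l==i).astype(np.uint8),0,1)[0],key=cv2.contourArea).reshape(-1,2)
print('jar tray',cv2.minAreaRect(onplane(c,ct,.006)[:,:2].astype(np.float32)*1000))
E
```

```text
[-0.00060373  0.22850446  0.25337257]
depth ((428.6363830566406, 200.53158569335938), (62.44993591308594, 64.48323059082031), 34.281715393066406)
col ((426.533935546875, 202.92974853515625), (61.10407257080078, 65.7460708618164), 35.36775588989258)
jar tray ((615.7084350585938, 268.2801513671875), (74.81266021728516, 70.21387481689453), 85.29194641113281)
```

Call:
{"fn": "move_arm", "kwargs": {"steps": [[1,0,50,-1,100],[1,0,100,-1,100],[1,0,140,-1,100],[1,0,155,-1,100],[1,0,161,-1,100],[1,0,161,-1,100],[1,0,161,-1,0],[1,0,161,-1,0],[1,0,161,-1,0],[1,0,161,-1,0],[1,0,161,-1,0],[1,0,161,-1,0],[1,0,161,-1,0],[1,0,161,-1,0]], "newtons": 45}}

```text
time: 3.6
tool_pos: [0.4316, 0.2018, 0.0112]
tcp_rot: [1.466, 2.775, 0.004]
wrist_force: [-0.5, -1.7, 6.4]
width: 0.711
```

```bash
python3 - <<'E'
from h import *
c=bot.read_camera('wrist');save(c,'w2')
plan((430,201,110,124),(630.3,-80.3,110,170.8),(630.3,-80.3,13,170.8))
E
```

```text
t 3.65 pos [431.6 201.8  11.3] yaw 124.3 tilt 0.22 w 0.711 F [ 0.7 -3.1  6.9] q [ 0.39  0.14  2.21 -0.    0.79 -0.21]
(430, 201, 110, 124) -> [  0.1  -1.4 -98.7] turn 0.3 dist 99
(630.3, -80.3, 110, 170.8) -> [-345.1    5.5  -98.2] turn -46.5 dist 359
(630.3, -80.3, 13, 170.8) -> [-345.     5.2   -1.2] turn -46.5 dist 345
```

View pics/w2.png

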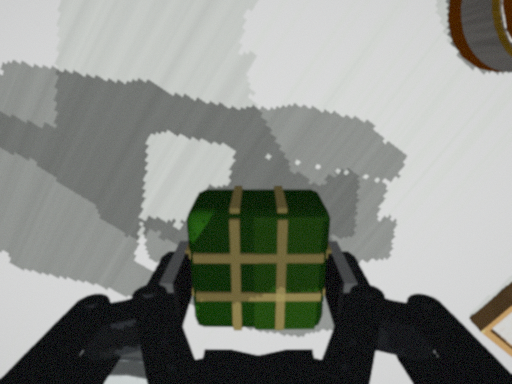

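Call:
{"fn": "move_arm", "kwargs": {"steps": [[0,0,-10,0,0],[0,0,-50,0,0],[0,0,-98,0,0],[-345,5,-98,-46.5,0],[-345,5,-98,-46.5,0],[-345,5,-98,-46.5,0],[-345,5,-98,-46.5,0],[-345,5,-98,-46.5,0],[-345,5,-98,-46.5,0],[-345,5,-98,-46.5,0],[-345,5,-98,-46.5,0],[-345,5,-98,-46.5,0],[-345,5,-98,-46.5,0]]}}

```text
time: 4.95
tool_pos: [0.6271, -0.0803, 0.107]
tcp_rot: [-0.254, -3.13, -0.001]
wrist_force: [-0.1, 1.5, -1.5]
width: 0.713
```

```bash
python3 - <<'E'
from h import *
c=bot.read_camera('wrist');save(c,'w3');np.savez('pics/w3.npz',**c)
plan((630.3,-80.3,14,170.8))
E
```

```text
t 5.00 pos [626.8 -79.8 106.9] yaw 170.8 tilt 0.12 w 0.713 F [-0.4 -0.2 -1.3] q [-0.17  0.29  1.82  0.    1.04 -1.58]
(630.3, -80.3, 14, 170.8) -> [-3.8 -0.  92.9] turn -0.0 dist 93
```

View pics/w3.png

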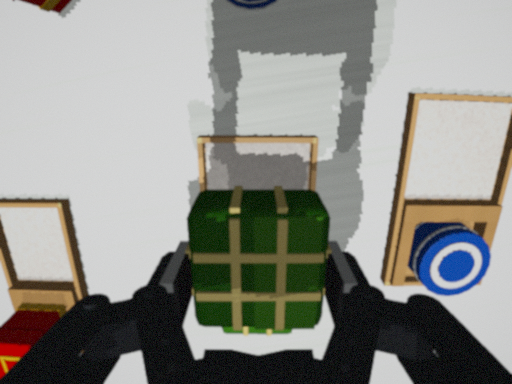

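```bash
python3 - <<'E'
from h import *
c=dict(np.load('pics/w3.npz')); P=cloud(c); Z=P[...,2]
k=np.zeros_like(Z,bool); k[185:330,188:332]=1
print(np.percentile(Z[k],[5,50,95]))
k&=abs(Z-np.median(Z[k]))<.005
print(cv2.minAreaRect(P[k][:,:2].astype(np.float32)*1000))
hsv=cv2.cvtColor(c['pixels'],cv2.COLOR_RGB2HSV)
k=cv2.inRange(hsv,(4,70,60),(28,255,255)); k[:,:150]=0;k[:,340:]=0;k[185:]=0;k[:100]=0
ys,xs=np.nonzero(k); 
print('near lip corners z12',onplane(c,[[199,137],[317,137]],.012)*1000)
E
```

```text
[0.00055112 0.12956829 0.13143803]
((625.4257202148438, -79.78024291992188), (63.4333610534668, 64.61560821533203), 80.59513092041016)
near lip corners z12 [[ 576.47250223 -117.43051735   12.        ]
 [ 590.75484176  -29.8657249    12.        ]]
```

Call:
{"fn": "move_arm", "kwargs": {"steps": [[-4.5,0,30,0,0],[-4.5,0,65,0,0],[-4.5,0,80,0,0],[-4.5,0,86,0,0],[-4.5,0,90,0,0],[-4.5,0,92,0,0],[-4.5,0,93,0,0],[-4.5,0,93,0,0],[-4.5,0,93,0,0]]}}

```text
time: 5.9
tool_pos: [0.6332, -0.0819, 0.0152]
tcp_rot: [0.253, 3.13, -0.0]
wrist_force: [-0.6, -0.5, -1.3]
width: 0.714
```

```bash
python3 - <<'E'
from h import *
c=bot.read_camera('side');save(c,'s4')
c=bot.read_camera('wrist');save(c,'w4')
plan((630.3,-80.3,14,170.8))
import cv2
a=cv2.imread('pics/s4.png')[130:220,150:290];a=cv2.resize(a,None,fx=3.6,fy=3.6,interpolation=2)
b=cv2.imread('pics/w4.png'); b=cv2.resize(b,(432,324)); o=np.zeros((324,504+0,3),np.uint8); o[:a.shape[0]]=a[:, :504]
cv2.imwrite('pics/m4.png',cv2.resize(np.hstack([o,b]),(800,int(324*800/936))))
E
```

```text
t 6.00 pos [632.9 -81.9  14.9] yaw 170.8 tilt 0.05 w 0.712 F [-0.7 -0.4 -2.7] q [-0.17  0.4   1.86  0.    0.88 -1.58]
(630.3, -80.3, 14, 170.8) -> [2.8 1.1 0.9] turn -0.0 dist 3
```

View pics/m4.png

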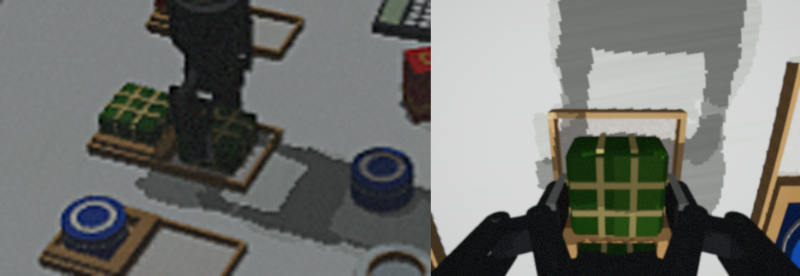

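Call:
{"fn": "move_arm", "kwargs": {"steps": [[0,0,1,0,0],[0,0,1,0,0],[0,0,2,0,0],[0,0,2,0,0]]}}

```text
time: 6.4
tool_pos: [0.6329, -0.0819, 0.0143]
tcp_rot: [0.253, 3.131, -0.0]
wrist_force: [-4.8, 0.2, 10.4]
width: 0.715
```

Call:
{"fn": "move_arm", "kwargs": {"steps": [[0,0,2,0,100],[0,0,1,0,100],[0,0,0,0,100],[0,0,0,0,100],[0,0,-10,0,100],[0,0,-30,0,100],[0,0,-80,0,100],[0,0,-130,0,100],[0,0,-130,0,100],[0,0,-130,0,100]]}}

```text
time: 7.4
tool_pos: [0.6343, -0.082, 0.1456]
tcp_rot: [0.252, 3.126, -0.001]
wrist_force: [-1.3, 0.4, -0.7]
width: 0.995
```

```bash
python3 - <<'E'
from h import *
c=bot.read_camera('wrist');save(c,'w5');np.savez('pics/w5.npz',**c)
plan((458,359.7,150,170.8))
P=cloud(c);Z=P[...,2]
k=(np.hypot(P[...,0]-.63,P[...,1]+.08)<.05)&(Z>.028)&(Z<.05)
print(np.median(Z[k]),cv2.minAreaRect(P[k][:,:2].astype(np.float32)*1000))
E
```

```text
t 7.45 pos [632.6 -81.7 143.1] yaw 170.8 tilt 0.06 w 0.999 F [-0.6  0.  -0.7] q [-0.17  0.26  1.78  0.    1.1  -1.58]
(458, 359.7, 150, 170.8) -> [243.1 407.7  -7.2] turn -0.0 dist 475
0.03721079238532185 ((631.6127319335938, -82.04658508300781), (63.11287307739258, 64.21076202392578), 81.00861358642578)
```

View pics/w5.png

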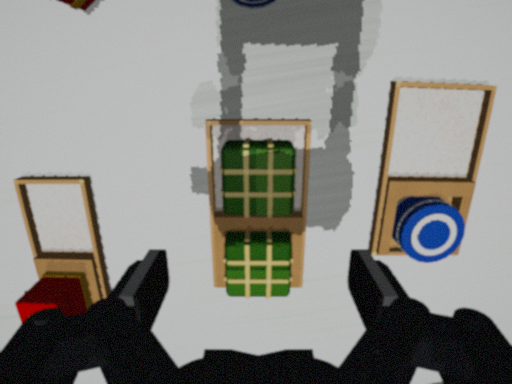

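The wrist view shows the cake squared up in its compartment at (258,178), in line with its neighbour at (258,263). Its top is at 37 mm, so it lies flat on the floor. Next is the jar.

Call:
{"fn": "move_arm", "kwargs": {"steps": [[243,408,-7,0,100],[243,408,-7,0,100],[243,408,-7,0,100],[243,408,-7,0,100],[243,408,-7,0,100],[243,408,-7,0,100],[243,408,-7,0,100],[243,408,-7,0,100],[243,408,-7,0,100],[243,408,-7,0,100],[243,408,-7,0,100],[243,408,-7,0,100]]}}

```text
time: 8.65
tool_pos: [0.4566, 0.3594, 0.1471]
tcp_rot: [-0.25, -3.129, 0.005]
wrist_force: [-0.1, -0.4, 0.2]
width: 1.005
```

```bash
python3 - <<'E'
from h import *
c=bot.read_camera('wrist');save(c,'w6');np.savez('pics/w6.npz',**c)
P=cloud(c);Z=P[...,2]
k=(np.hypot(P[...,0]-.458,P[...,1]-.36)<.045)&(Z>.058)&(Z<.075)
q=P[k][:,:2].astype(np.float32)*1000
print(np.median(Z[k]),cv2.minEnclosingCircle(q),q.mean(0))
plan((458,359.7,34,175))
E
```

```text
0.06578717113875862 ((456.9010314941406, 359.7098083496094), 24.869243621826172) [455.3366  359.67273]
t 8.70 pos [457.2 358.8 147.4] yaw 170.8 tilt 0.21 w 1.000 F [0.3 0.5 0.7] q [ 0.62  0.16  1.89 -0.    1.1  -0.79]
(458, 359.7, 34, 175) -> [ -0.9   1.4 113.4] turn -4.2 dist 113
```

View pics/w6.png

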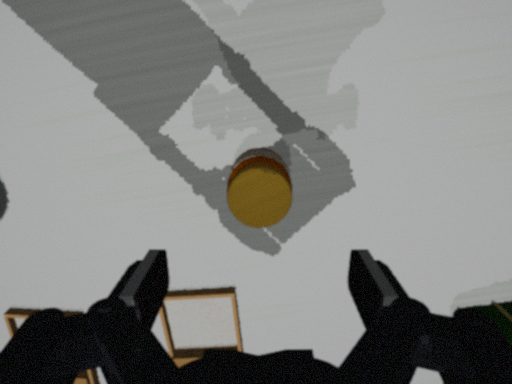

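The lid is at (259,195), centred between the fingers.

Call:
{"fn": "move_arm", "kwargs": {"steps": [[0,1,50,-4,100],[0,1,95,-4,100],[0,1,120,-4,100],[0,1,132,-4,100],[0,1,137,-4,100],[0,1,137,-4,100],[0,1,137,-4,0],[0,1,137,-4,0],[0,1,137,-4,0],[0,1,137,-4,0],[0,1,137,-4,0],[0,1,137,-4,0],[0,1,137,-4,0],[0,1,137,-4,0],[0,1,137,-4,0]], "newtons": 45}}

```text
time: 10.2
tool_pos: [0.4597, 0.3618, 0.0145]
tcp_rot: [0.143, 3.135, 0.003]
wrist_force: [-0.2, -1.2, 6.7]
width: 0.616
```

```bash
python3 - <<'E'
from h import *
c=bot.read_camera('wrist');save(c,'w7')
plan((458,359.7,112,175),(616,270,112,175))
E
```

```text
t 10.25 pos [459.7 361.8  14.5] yaw 174.8 tilt 0.20 w 0.619 F [ 0.4 -0.9  6.6] q [ 0.62  0.32  1.98 -0.    0.84 -0.85]
(458, 359.7, 112, 175) -> [  1.2  -2.1 -97.5] turn -0.2 dist 98
(616, 270, 112, 175) -> [-164.3  -77.1  -97.2] turn -0.2 dist 206
```

View pics/w7.png

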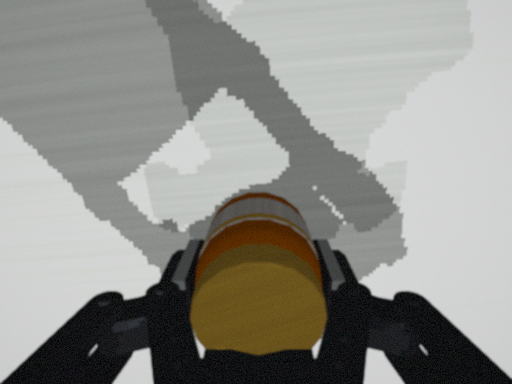

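Call:
{"fn": "move_arm", "kwargs": {"steps": [[0,0,-10,0,0],[0,0,-50,0,0],[0,0,-97,0,0],[-164,-77,-97,0,0],[-164,-77,-97,0,0],[-164,-77,-97,0,0],[-164,-77,-97,0,0],[-164,-77,-97,0,0],[-164,-77,-97,0,0],[-164,-77,-97,0,0]]}}

```text
time: 11.25
tool_pos: [0.6132, 0.2698, 0.109]
tcp_rot: [-0.142, -3.137, 0.0]
wrist_force: [-0.9, -0.3, -1.8]
width: 0.617
```

```bash
python3 - <<'E'
from h import *
c=bot.read_camera('wrist');save(c,'w8');np.savez('pics/w8.npz',**c)
plan((616,270,17.5,175))
P=cloud(c); Z=P[...,2]
k=np.zeros_like(Z,bool); k[200:350,188:332]=1
k&=(Z>.15)&(Z<.17)
print(np.median(Z[k]),cv2.minEnclosingCircle(P[k][:,:2].astype(np.float32)*1000))
E
```

```text
t 11.30 pos [613.1 270.  109.1] yaw 174.8 tilt 0.07 w 0.615 F [-0.3 -0.3 -2.3] q [ 0.38  0.35  1.73  0.    1.07 -1.1 ]
(616, 270, 17.5, 175) -> [-3.   0.2 91.6] turn -0.2 dist 92
0.16011363486244856 ((611.9287109375, 269.7943420410156), 28.860782623291016)
```

View pics/w8.png

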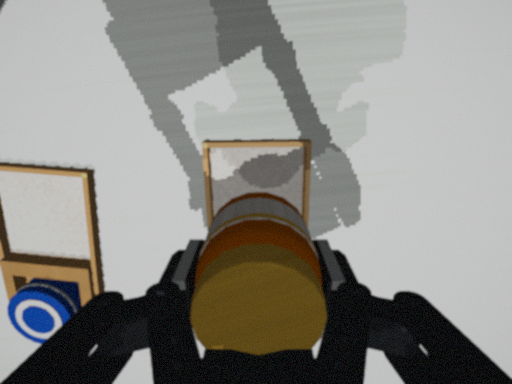

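Call:
{"fn": "move_arm", "kwargs": {"steps": [[-3,0,30,0,0],[-3,0,65,0,0],[-3,0,78,0,0],[-3,0,84,0,0],[-3,0,88,0,0],[-3,0,90,0,0],[-3,0,91,0,0],[-3,0,92,0,0],[-3,0,93,0,0],[-3,0,93,0,0]]}}

```text
time: 12.3
tool_pos: [0.6183, 0.2693, 0.0176]
tcp_rot: [0.143, 3.137, 0.001]
wrist_force: [-1.2, 0.0, 2.5]
width: 0.613
```

```bash
python3 - <<'E'
from h import *
c=bot.read_camera('wrist');save(c,'w9')
plan((616,270,17.5,175))
E
```

```text
t 12.35 pos [618.3 269.3  17.5] yaw 174.8 tilt 0.09 w 0.618 F [-1.2 -0.8  3.7] q [ 0.37  0.46  1.77  0.    0.91 -1.11]
(616, 270, 17.5, 175) -> [2.3 0.5 0. ] turn -0.2 dist 2
```

View pics/w9.png

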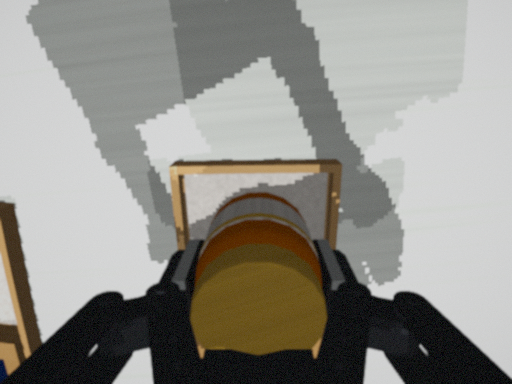

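Call:
{"fn": "move_arm", "kwargs": {"steps": [[0,0,0,0,100],[0,0,0,0,100],[0,0,0,0,100],[0,0,0,0,100],[0,0,-10,0,100],[0,0,-40,0,100],[0,0,-90,0,100],[0,0,-140,0,100],[0,0,-150,0,100],[0,0,-150,0,100]]}}

```text
time: 13.35
tool_pos: [0.6199, 0.2701, 0.1712]
tcp_rot: [0.143, 3.131, 0.005]
wrist_force: [-0.3, -0.2, -0.8]
width: 0.998
```

```bash
python3 - <<'E'
from h import *
c=bot.read_camera('wrist');save(c,'w10');np.savez('pics/w10.npz',**c)
P=cloud(c);Z=P[...,2]
k=(np.hypot(P[...,0]-.617,P[...,1]-.27)<.045)&(Z>.06)&(Z<.08)
print(np.median(Z[k]),cv2.minEnclosingCircle(P[k][:,:2].astype(np.float32)*1000))
plan((439,-196,165,28.4))
E
```

```text
0.0687868667437152 ((616.0070190429688, 269.5753173828125), 24.989566802978516)
t 13.40 pos [618.2 269.3 167.9] yaw 174.8 tilt 0.16 w 1.002 F [-1.   0.  -0.8] q [ 0.37  0.3   1.67  0.    1.16 -1.11]
(439, -196, 165, 28.4) -> [ 136.  -479.7    2. ] turn 146.4 dist 499
```

View pics/w10.png

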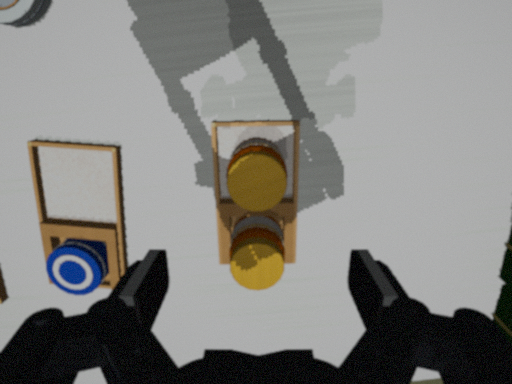

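The jar stands upright in its compartment at (257,178), with its lid at 69 mm as expected. Next is the carton.

Call:
{"fn": "move_arm", "kwargs": {"steps": [[136,-480,2,146,100],[136,-480,2,146,100],[136,-480,2,146,100],[136,-480,2,146,100],[136,-480,2,146,100],[136,-480,2,146,100],[136,-480,2,146,100],[136,-480,2,146,100],[136,-480,2,146,100],[136,-480,2,146,100],[136,-480,2,146,100],[136,-480,2,146,100],[136,-480,2,146,100],[136,-480,2,146,100],[136,-480,2,146,100],[136,-480,2,146,100],[136,-480,2,146,100],[136,-480,2,146,100],[136,-480,2,146,100],[136,-480,2,146,100]]}}

```text
time: 15.4
tool_pos: [0.4377, -0.1962, 0.1632]
tcp_rot: [-3.041, -0.784, 0.002]
wrist_force: [-0.3, -0.3, 0.5]
width: 1.002
```

```bash
python3 - <<'E'
from h import *
c=bot.read_camera('wrist');save(c,'w11');np.savez('pics/w11.npz',**c)
P=cloud(c);Z=P[...,2]
k=(np.hypot(P[...,0]-.439,P[...,1]+.196)<.05)&(Z>.058)&(Z<.075)
r=cv2.minAreaRect(P[k][:,:2].astype(np.float32)*1000);print(np.median(Z[k]),r)
plan((*r[0],165,28.4))
E
```

```text
0.06389259702499955 ((438.1549072265625, -198.25999450683594), (56.188575744628906, 39.16421890258789), 28.215845108032227)
t 15.45 pos [ 437.8 -196.3  163.5] yaw 28.9 tilt 0.09 w 0.998 F [-1.1 -0.  -0.7] q [-0.47 -0.05  2.08  0.    1.11  0.59]
(438.1549072265625, -198.25999450683594, 165, 28.4) -> [-0.7  1.9 -1.5] turn 0.5 dist 3
```

View pics/w11.png

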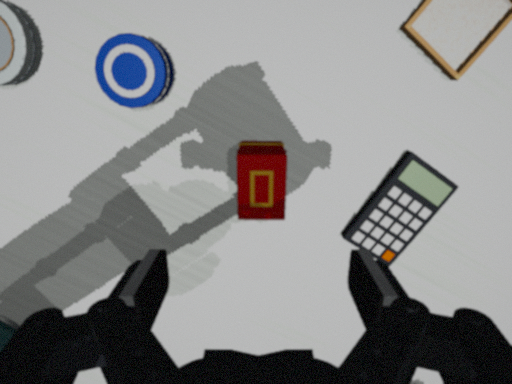

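The carton is at (261,180), upright in the image, with its long side along the tool x axis.

Call:
{"fn": "move_arm", "kwargs": {"steps": [[-1,2,50,0.5,100],[-1,2,95,0.5,100],[-1,2,120,0.5,100],[-1,2,133,0.5,100],[-1,2,138,0.5,100],[-1,2,138,0.5,100],[-1,2,138,0.5,0],[-1,2,138,0.5,0],[-1,2,138,0.5,0],[-1,2,138,0.5,0],[-1,2,138,0.5,0],[-1,2,138,0.5,0],[-1,2,138,0.5,0],[-1,2,138,0.5,0],[-1,2,138,0.5,0],[-1,2,138,0.5,0],[-1,2,138,0.5,0]], "newtons": 40}}

```text
time: 17.15
tool_pos: [0.4395, -0.1993, 0.0276]
tcp_rot: [3.045, 0.767, 0.003]
wrist_force: [0.1, 0.5, 5.3]
width: 0.462
```

```bash
python3 - <<'E'
from h import *
c=bot.read_camera('wrist');save(c,'w12')
plan((438,-198,125,28.4),(648,-283.1,125,-9.5))
E
```

```text
t 17.20 pos [ 439.6 -199.3   27.6] yaw 28.3 tilt 0.13 w 0.464 F [-0.2 -0.2  6. ] q [-0.48  0.13  2.19  0.    0.82  0.6 ]
(438, -198, 125, 28.4) -> [ -0.6  -1.7 -97.4] turn -0.1 dist 97
(648, -283.1, 125, -9.5) -> [144.  172.7 -96.9] turn 37.8 dist 245
```

View pics/w12.png

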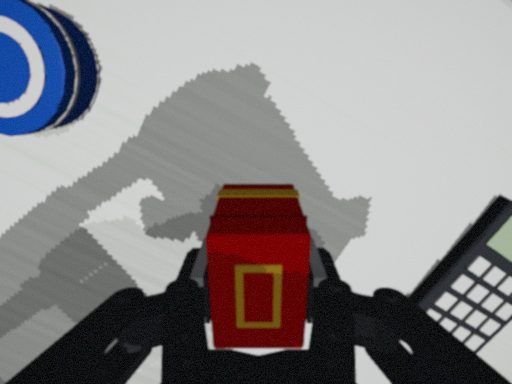

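Call:
{"fn": "move_arm", "kwargs": {"steps": [[0,0,-10,0,0],[0,0,-50,0,0],[0,0,-97,0,0],[144,173,-97,38,0],[144,173,-97,38,0],[144,173,-97,38,0],[144,173,-97,38,0],[144,173,-97,38,0],[144,173,-97,38,0],[144,173,-97,38,0],[144,173,-97,38,0],[144,173,-97,38,0]]}}

```text
time: 18.4
tool_pos: [0.6458, -0.2824, 0.1232]
tcp_rot: [-3.13, 0.266, 0.002]
wrist_force: [0.0, -0.3, -0.0]
width: 0.461
```

```bash
python3 - <<'E'
from h import *
c=bot.read_camera('wrist');save(c,'w13');np.savez('pics/w13.npz',**c)
plan((648,-283.1,30.6,-9.5))
P=cloud(c); Z=P[...,2]
k=np.zeros_like(Z,bool); k[200:350,205:312]=1
k&=(Z>.147)&(Z<.17)
print(np.median(Z[k]),cv2.minAreaRect(P[k][:,:2].astype(np.float32)*1000))
E
```

```text
t 18.45 pos [ 646.1 -282.5  123.4] yaw -9.7 tilt 0.04 w 0.461 F [-0.  -0.1 -0.7] q [-0.45  0.4   1.63 -0.    1.11  1.29]
(648, -283.1, 30.6, -9.5) -> [ 2.   0.3 92.8] turn -0.2 dist 93
0.15936094701186215 ((645.507568359375, -282.8701477050781), (45.13270568847656, 56.40000915527344), 80.31025695800781)
```

View pics/w13.png

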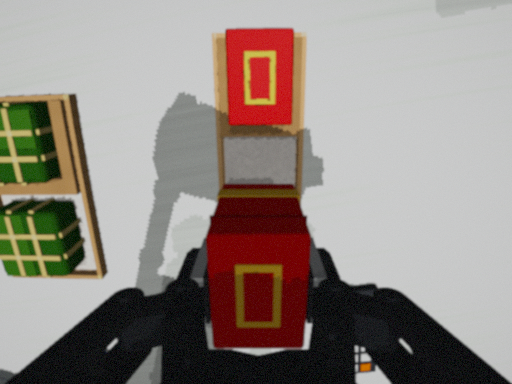

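Call:
{"fn": "move_arm", "kwargs": {"steps": [[1,0,30,0,0],[1,0,65,0,0],[1,0,80,0,0],[1,0,86,0,0],[1,0,90,0,0],[1,0,92,0,0],[1,0,93,0,0],[1,0,94,0,0],[1,0,94,0,0],[1,0,94,0,0]]}}

```text
time: 19.45
tool_pos: [0.6492, -0.2836, 0.0306]
tcp_rot: [3.129, -0.266, 0.004]
wrist_force: [1.1, 0.4, 2.4]
width: 0.461
```

```bash
python3 - <<'E'
from h import *
c=bot.read_camera('wrist');save(c,'w14')
plan((648,-283.1,30.6,-9.5))
E
```

```text
t 19.50 pos [ 649.3 -283.6   30.7] yaw -9.7 tilt 0.15 w 0.460 F [ 1.8 -0.5  2.7] q [-0.45  0.49  1.68  0.    0.96  1.29]
(648, -283.1, 30.6, -9.5) -> [-1.4 -0.2  0.1] turn -0.2 dist 1
```

View pics/w14.png

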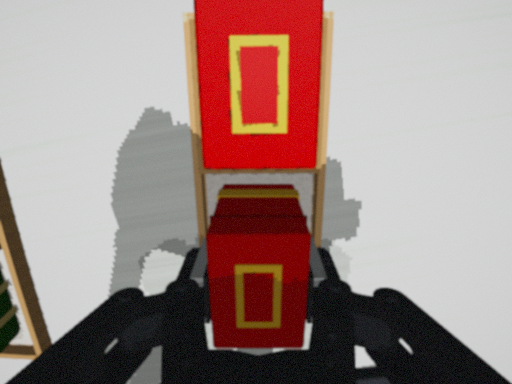

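Call:
{"fn": "move_arm", "kwargs": {"steps": [[0,0,0,0,100],[0,0,0,0,100],[0,0,0,0,100],[0,0,0,0,100],[0,0,0,0,100],[0,0,-20,0,100],[0,0,-60,0,100],[0,0,-110,0,100],[0,0,-135,0,100],[0,0,-135,0,100]]}}

```text
time: 20.5
tool_pos: [0.6517, -0.2848, 0.1714]
tcp_rot: [3.126, -0.266, 0.016]
wrist_force: [1.0, -0.7, 0.6]
width: 1.0
```

```bash
python3 - <<'E'
from h import *
c=bot.read_camera('wrist');save(c,'w15');np.savez('pics/w15.npz',**c)
P=cloud(c);Z=P[...,2]
k=(np.hypot(P[...,0]-.648,P[...,1]+.283)<.045)&(Z>.06)&(Z<.08)
print(np.median(Z[k]),cv2.minAreaRect(P[k][:,:2].astype(np.float32)*1000))
plan((466.5,-58,150,-10))
E
```

```text
0.06694184195315776 ((648.7212524414062, -284.27471923828125), (39.978553771972656, 55.54639434814453), 80.25079345703125)
t 20.55 pos [ 650.1 -284.   168. ] yaw -9.7 tilt 0.36 w 1.004 F [ 0.2  0.5 -0.3] q [-0.45  0.36  1.59 -0.    1.18  1.29]
(466.5, -58, 150, -10) -> [-219.2 -191.8   16.3] turn 0.3 dist 292
```

View pics/w15.png

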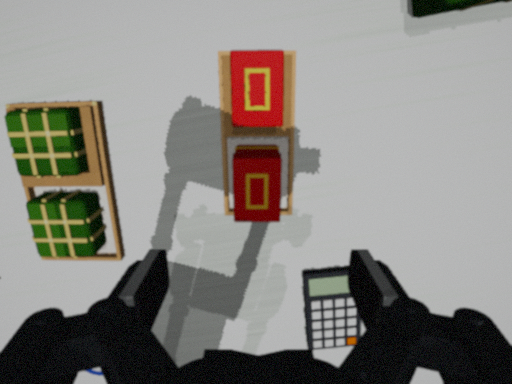

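The carton stands at (257,185), in line with its neighbour at (257,88). Its top is at 67 mm and its yaw is −9.7°. Last is the tin.

Call:
{"fn": "move_arm", "kwargs": {"steps": [[-219,-192,16,0,100],[-219,-192,16,0,100],[-219,-192,16,0,100],[-219,-192,16,0,100],[-219,-192,16,0,100],[-219,-192,16,0,100],[-219,-192,16,0,100],[-219,-192,16,0,100],[-219,-192,16,0,100]]}}

```text
time: 21.45
tool_pos: [0.4651, -0.0573, 0.1477]
tcp_rot: [3.13, -0.267, -0.001]
wrist_force: [0.6, 0.2, -0.3]
width: 0.998
```

```bash
python3 - <<'E'
from h import *
c=bot.read_camera('wrist');save(c,'w16');np.savez('pics/w16.npz',**c)
P=cloud(c);Z=P[...,2]
k=(np.hypot(P[...,0]-.4665,P[...,1]+.058)<.045)&(Z>.027)&(Z<.045)
(x,y),r=cv2.minEnclosingCircle(P[k][:,:2].astype(np.float32)*1000);print(np.median(Z[k]),x,y,r)
plan((x,y,9,-10))
E
```

```text
0.032170604038289946 465.16265869140625 -59.34051513671875 30.01363182067871
t 21.50 pos [465.4 -57.6 148. ] yaw -9.8 tilt 0.02 w 1.000 F [0.2 0.3 0.2] q [-0.18 -0.06  2.12 -0.    1.08  1.57]
(465.16265869140625, -59.34051513671875, 9, -10) -> [1.00e-01 1.70e+00 1.39e+02] turn 0.2 dist 139
```

View pics/w16.png

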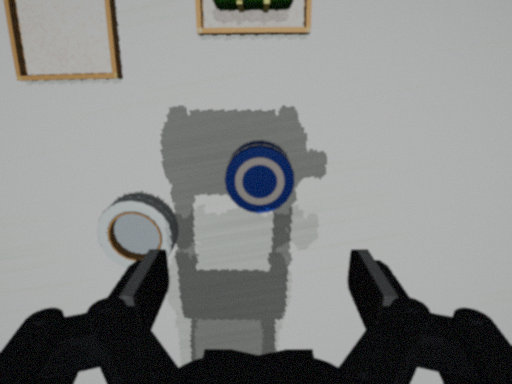

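The tin is at (260,178). The tape roll at (138,228) is clear of the fingers.

Call:
{"fn": "move_arm", "kwargs": {"steps": [[0,2,50,0,100],[0,2,95,0,100],[0,2,122,0,100],[0,2,135,0,100],[0,2,140,0,100],[0,2,140,0,100],[0,2,140,0,0],[0,2,140,0,0],[0,2,140,0,0],[0,2,140,0,0],[0,2,140,0,0],[0,2,140,0,0],[0,2,140,0,0],[0,2,140,0,0],[0,2,140,0,0]], "newtons": 45}}

```text
time: 23.0
tool_pos: [0.4664, -0.0592, 0.0103]
tcp_rot: [3.13, -0.266, 0.007]
wrist_force: [-1.1, -0.4, 6.6]
width: 0.686
```

```bash
python3 - <<'E'
from h import *
c=bot.read_camera('wrist');save(c,'w17')
plan((465,-59,110,-10),(622.5,83.3,110,-10))
E
```

```text
t 23.05 pos [466.4 -59.2  10.4] yaw -9.7 tilt 0.24 w 0.683 F [-0.6 -0.   5.7] q [-0.18  0.13  2.22 -0.    0.78  1.56]
(465, -59, 110, -10) -> [ -1.    0.1 -99.6] turn 0.3 dist 100
(622.5, 83.3, 110, -10) -> [ 130.2 -166.8  -99.1] turn 0.3 dist 234
```

View pics/w17.png

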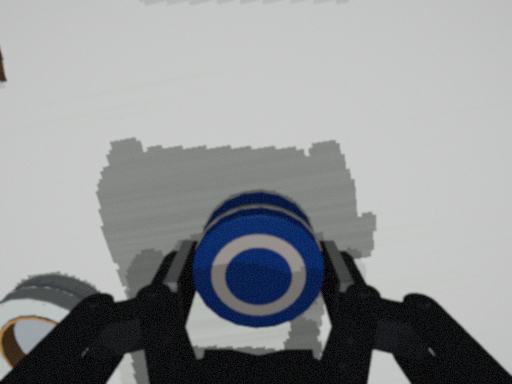

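Gripped. The TCP should reach about 13.4 mm when the tin touches the tray floor.

Call:
{"fn": "move_arm", "kwargs": {"steps": [[0,0,-10,0,0],[0,0,-50,0,0],[0,0,-99,0,0],[130,-167,-99,0,0],[130,-167,-99,0,0],[130,-167,-99,0,0],[130,-167,-99,0,0],[130,-167,-99,0,0],[130,-167,-99,0,0],[130,-167,-99,0,0],[130,-167,-99,0,0]]}}

```text
time: 24.15
tool_pos: [0.6191, 0.0827, 0.107]
tcp_rot: [3.13, -0.268, -0.003]
wrist_force: [-0.3, 0.3, -2.5]
width: 0.683
```

```bash
python3 - <<'E'
from h import *
c=bot.read_camera('wrist');save(c,'w18')
plan((622.5,83.3,13.4,-10))
E
```

```text
t 24.20 pos [619.4  82.6 107.1] yaw -9.8 tilt 0.08 w 0.683 F [ 0.  -0.2 -0.9] q [ 0.09  0.27  1.83 -0.    1.04  1.83]
(622.5, 83.3, 13.4, -10) -> [ 3.1 -1.3 93.7] turn 0.2 dist 94
```

View pics/w18.png

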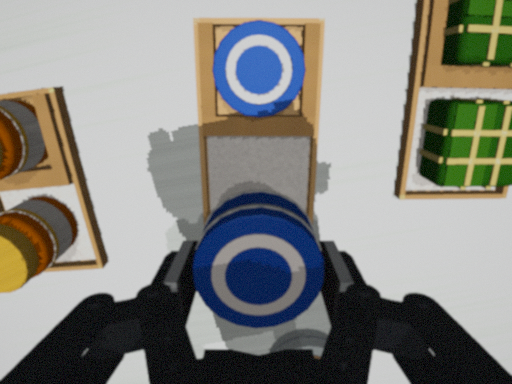

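Call:
{"fn": "move_arm", "kwargs": {"steps": [[2,-1,30,0,0],[2,-1,65,0,0],[2,-1,80,0,0],[2,-1,87,0,0],[2,-1,91,0,0],[2,-1,93,0,0],[2,-1,94,0,0],[2,-1,95,0,0],[2,-1,95,0,0],[2,-1,95,0,0]]}}

```text
time: 25.2
tool_pos: [0.624, 0.0846, 0.0134]
tcp_rot: [-3.13, 0.266, -0.003]
wrist_force: [-1.0, -0.5, 1.3]
width: 0.689
```

```bash
python3 - <<'E'
from h import *
c=bot.read_camera('wrist');save(c,'w19')
plan((622.5,83.3,13.4,-10))
E
```

```text
t 25.25 pos [624.   84.6  13.4] yaw -9.7 tilt 0.12 w 0.685 F [ 0.1 -0.2  1.2] q [0.1  0.39 1.88 0.   0.87 1.84]
(622.5, 83.3, 13.4, -10) -> [-1.2  1.5  0. ] turn 0.3 dist 2
```

View pics/w19.png

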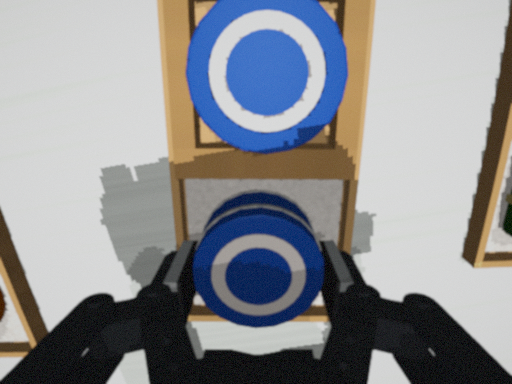

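The tin is in contact: the force has gone from −1.5 N to +1.2 N and the TCP is at the predicted height. I'll press 1 mm more and release.

Call:
{"fn": "move_arm", "kwargs": {"steps": [[0,0,1,0,0],[0,0,1,0,0],[0,0,1,0,100],[0,0,0,0,100],[0,0,0,0,100],[0,0,0,0,100],[0,0,-10,0,100],[0,0,-40,0,100],[0,0,-90,0,100],[0,0,-140,0,100],[0,0,-180,0,100],[0,0,-180,0,100],[0,0,-180,0,100]]}}

```text
time: 26.55
tool_pos: [0.6241, 0.0846, 0.1949]
tcp_rot: [-3.129, 0.266, -0.007]
wrist_force: [-0.2, -0.1, 0.0]
width: 0.999
```

```bash
python3 - <<'E'
from h import *
c=bot.read_camera('wrist');save(c,'w20');np.savez('pics/w20.npz',**c)
P=cloud(c);Z=P[...,2]
k=(np.hypot(P[...,0]-.6225,P[...,1]-.083)<.042)&(Z>.028)&(Z<.05)
print(np.median(Z[k]),cv2.minEnclosingCircle(P[k][:,:2].astype(np.float32)*1000))
s=bot.read_camera('side');save(s,'s20'); P=cloud(s)
for n,x,y in (('calc',470.7,-341.1),('tape',431.7,67.9)):
    k=(np.hypot(P[...,0]-x/1e3,P[...,1]-y/1e3)<.09)&(P[...,2]>.010)&(P[...,2]<.05)
    print(n,cv2.minAreaRect(P[k][:,:2].astype(np.float32)*1000))
plan((620,83,190,-10))
E
```

```text
0.03517147945250443 ((622.6567993164062, 83.82456970214844), 30.008331298828125)
calc ((468.81243896484375, -342.0340576171875), (74.2942886352539, 108.57672119140625), 83.82997131347656)
tape ((428.56683349609375, 68.97210693359375), (73.12309265136719, 73.53097534179688), 19.607624053955078)
t 26.65 pos [621.8  84.4 191.1] yaw -9.7 tilt 0.13 w 0.999 F [-0.6 -0.3  0.5] q [ 0.1   0.2   1.75 -0.    1.19  1.84]
(620, 83, 190, -10) -> [-1.6  1.6  1.1] turn 0.3 dist 3
```

View pics/w20.png

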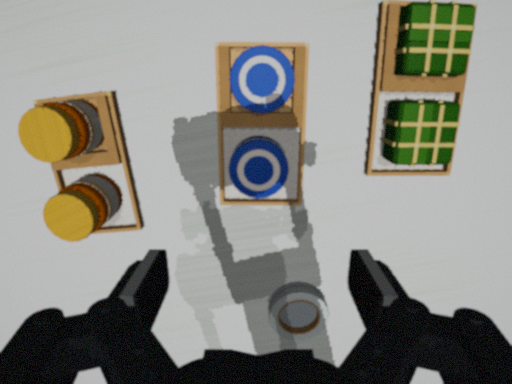

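View pics/s20.png

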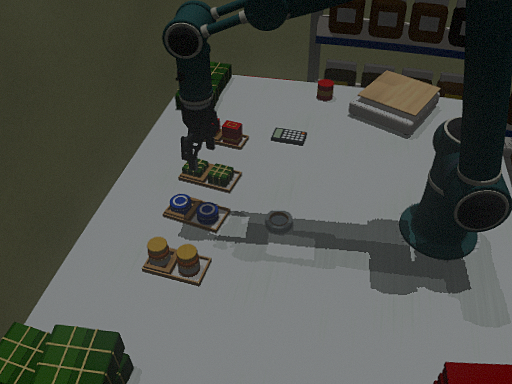

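The side view shows all four goods in their trays beside their own kind. The calculator (289,136) and the tape (278,221) have not moved, and the gripper is clear of everything. Handing in.

```bash
python3 -c "
from h import *
print(bot.finish_job())"
```

```text
the job is handed in; nothing more can be done
None
```

All four goods are back in their compartments, moved in the order cake, jar, carton, tin, and the job was handed in at about 27 s. Each was lowered until the wrist force showed it on the compartment floor, then released.

| Item | Top height after release | Expected | Other check |
|---|---|---|---|
| Cake | 37 mm | 37 mm | yaw −9°, tray −9.2° |
| Jar | 69 mm | 69 mm | upright |
| Carton | 67 mm | 67 mm | yaw −9.7°, tray about −9.5°; long side runs the same way as its neighbour's |
| Tin | 35 mm | 35 mm | lying flat |

- **Position:** each item measured within about 2 mm of its compartment's centre.
- **Bystanders:** in the side camera, the calculator and tape are where they were at the start, within about 2 mm, which is the camera error.
- **Disagreements:** the top and side cameras differed by 1 to 4 mm on positions. For the cake, the wrist camera's depth and colour outlines differed by about 3 mm. These are well inside the clearances. No check failed.
- **Contact force:** the largest force seen on the cake while setting it down was about 12 N, and less on the others. I saw no sign of the trays or their stock being struck.

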